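# Nest a bearing housing on the sine plate and clamp it by feel

## Task

Load the square-flanged bearing housing into the tilted nest on the sine plate: set it down flat on the sloping plate a little above the vee of the two rails and let go, so that it slides home into the vee by its own weight without being dropped or banged in. Then draw the sliding vee jaw down by its black knob until you feel it bear on the housing, and leave it there clamping the housing with a light push of about 5 to 10 N, never much more. Leave the things round about where they are.

Things in the scene. Friction and masses are not known exactly. Their poses are not given: they have to be found in the camera images.
- housing: Loose aluminium bearing housing, about 0.3 kg, boss up on the desk: square foot 60 x 60 x 10 mm, a screw hole at each corner; on it a round boss, 36 mm diameter, with a 24 mm bore; 37 mm high over all. Origin: centre of the foot's underside; z up; x and y point to corners of the foot (42.4 mm out), not to its sides. All four corners are alike.
- plate: Tilted top plate of the fixed steel sine plate, 226 x 124 mm, 22 degrees from level, low end towards the robot, ground and oiled. Origin: on its surface, where the centre of the housing's foot lies when home, 82 mm over the desk. x runs straight uphill along the surface, y across to the left, z square off it. It ends 66 mm downhill and 160 mm uphill of the origin.
- vee_point (a point): Where the faces of the two rails of the vee would meet, on the plate's surface 42.4 mm downhill of the plate's origin. The rails (8 mm high, 12 mm thick, 62 mm long, with a gap between them here) run uphill from it at 45 degrees to either side and form a 90 degree corner, so a housing that is home has a corner pointing straight downhill to this point.
- jaw: Sliding jaw on a carriage along the plate's x, at the start 36 to 44 mm uphill of the plate's origin, axes alike. Its steel vee nose, 9 mm high, opens downhill for the housing's upper corner and is locked 0 to 8 mm out; this is not measured, so it meets a seated housing anywhere 0 to 8 mm uphill of the plate's origin. A brake holds it where left: 10 N move it, the rest bears on the housing.
- jaw_knob (a point): On the axis of the jaw's black knob, 30 mm off the plate's surface. The knob is a round pillar square to the plate, 18 mm diameter, gripped from 18 mm off the plate up to its top at 40 mm; the carriage below it is 10 mm high. It stands 78 mm uphill of the jaw's origin and moves with the jaw.
- mouse: Bystander: white computer mouse, 115 x 60 x 36 mm, lying crosswise behind the housing, fixed. Origin: centre of its underside.
- ring_gauge: Bystander: steel ring gauge, 43 mm diameter, 14 mm high, loose on the desk. Origin: centre of its underside.
- tin_lid: Bystander: open brass-coloured tin lid, 103 mm diameter, 14 mm high, loose on the desk. Origin: centre of its underside.
- gear: Bystander: small steel gear, 33 mm diameter, 12 mm high, lying in the tin lid. Origin: centre of its underside.
- loupe: Bystander: black eye loupe, 38 mm diameter, 34 mm high, standing loose on the desk. Origin: centre of its underside.

How it is judged:
By the outcome, as a careful person would: the job done as asked, in the order asked, and still so for the second after the job is handed in, with the robot touching nothing.
It also fails if it takes over 51 s, if anything falls off the work surface, if the arm or the gripper's body presses on something with over 40 N, if the wrist force passes 120 N, or if a joint passes its speed limit or range.

## Robot

A 6-joint arm with a two-finger parallel gripper is mounted at the origin on a cart in front of the work surface, level with it; the furniture and walls round the work are solid. World frame = base frame: x ahead of the robot, y to its left, z up, the work surface at z = 0. Lengths are in mm, angles in rad, forces in N, time in s.
With the tool pointing down it reaches from about 300 to 775 mm from the base axis. Payload 14.6 kg.
Tool frame: the origin (TCP) lies on the mounting face of the last link; the fingertips stand 199 mm ahead of it and the grasp point (between the pads) lies 180 mm ahead of it; z points along the fingers, y is the line along which they close (so a half turn about z gives the same grasp; the last joint's range is limited). The gripper opens to 94 mm and grips with 3 to 60 N. Pads are 16 mm wide; open, the fingers measure 119 mm over their backs; the gripper's body (75 mm by 177 mm) begins 78 mm behind the grasp point.
Start: joints at [-1.316, 0.3, 1.521, -0, 1.321, -0.067], TCP at [173.944, -521.761, 404.646] pointing down, gripper open.
Joint ranges: [-3.03, 3.03], [-0.79, 2.21], [0.23, 2.52], [-1.04, 4.18], [0, 3.07], [-2.55, 2.55]. Speed limits (rad/s): [2.22, 2.22, 2.57, 3.14, 3.14, 3.14].

## Interface

Orientations are given as [roll, pitch, yaw] about the fixed x, y, z axes, in that order (R = Rz(yaw) Ry(pitch) Rx(roll)).
In Python, from cell import manip gives the robot as it stands. The module is installed in compiled form; this text tells all that it offers.
- The arm moves only by the shell command python3 -m creep 'ROWS' [FORCE]. ROWS is a JSON object of lists of equal length, an entry for each row: "slide": the shift along the world's x, y, z in cm, a list of three; "turn": the turn about the world's z in rad; "claw": the opening, from 0 (shut) to 1 (fully open). A call has 1 to 8 rows; each row shifts and turns the commanded pose from where the row before left it; what a row does not reach is not made up. A row lasts 1/8 s, in which the tool goes at most 62.5 mm and 10.7 degrees, less where a joint would pass 70% of its speed; a pose out of reach is approached as far as the arm can. A call with a gripper value outside its range is refused whole. The fingers move at their own pace and stop on an object; FORCE is the grip in N (left out, the last holds). Time passes only in rows, so rows that do not move let the fingers close. It gives the time, the measured TCP pose, the force, the opening and the grip force at its end, in the units of the state.
- manip.read_state(): the state, without advancing time (a new reading comes with each control period).
- manip.camera(name): name is "scene" or "top" or "wrist"; returns (picture, depth): 384x512x3 uint8, red, green, blue; 384x512 float32, mm along the optical axis (not along the pixel's ray), 0 where there is no reading.
- manip.calibration(name): a dict with "intrinsics" (3x3 intrinsics, pixels), "k1" (the pictures are not rectified: a ray, as slopes to the right and down, at radius r is drawn at 1 + k1 r^2 times it, then the intrinsics apply), "pose" (4x4, takes a point from camera to world coordinates). Camera axes: x right, y up, looking along -z (the intrinsics and any distortion apply to the point x, -y, -z); pixel columns grow to the right and rows downward; lengths in mm; the calibration is good to about 2 mm. A picture is of the moment at which its call begins: read the wrist's pose just before it. calibration takes no time and is no camera call; for the wrist camera it gives the pose at the moment of the call.
- manip.sign_off(): hands the job in; it is judged then, once.
Trained networks look in the newest picture that a camera, given by its name, has taken for a name from the list of things; names that differ only in an ending like _2 or _b are one class to them, and where a whole thing is asked for, a point or a joint stands for the part that bears it (a point fixed in the world has none). Each returns a list of dicts, best first, with "score" (0 to 1); they miss things now and then, are a little off and sometimes report something else, mostly with a low value. They report only what shows in the picture. A call takes as long as a camera call.
- manip.cut_out(query, camera): "mask" (384x512 bool, what is visible of it) and "position" ([column, row] in pixels, amid what is visible of it).
The state is a dict: "clock": time; "joints": joint angles; "qd": joint speeds; "effort": joint torques, N m; "eef_pos": TCP position; "eef_rot": TCP orientation; "wrist_force": force on the tool from outside, world axes, zero at the start; "moment": the same for the moment, N m; "finger_gap": finger opening in mm; "finger_force": force on a finger pad.
Only numpy, scipy, OpenCV 4.12 (cv2) and the standard library are available. Lean on these libraries where they do the work, as an engineer would, in place of code of your own. Each camera call takes 0.05 s, during which the arm holds its last target. There are 200 camera calls.

## Working session

There is one attempt and no reset: what is moved stays moved. The work goes in short steps, Python scripts to look and compute and a shell command to move; the robot and the scene stay as the last step left them, time stands still between calls to the robot, and variables do not carry over. Pictures are saved under pics/ and viewed, at most 10 in all, crops included, and the job is handed in when it is done.

```bash
mkdir -p pics; cat > h.py <<'E'
import numpy as np, cv2
from cell import manip
def ray(cam,px,cal=None):
    c=cal or manip.calibration(cam); K=np.array(c["intrinsics"]); k1=c["k1"]; k1=float(np.ravel(k1)[0])
    p=np.atleast_2d(px).astype(float)
    u=cv2.undistortPoints(p.reshape(-1,1,2),K,np.array([k1,0,0,0.])).reshape(-1,2)
    return u,np.array(c["pose"])
def world(cam,px,depth,cal=None):
    u,T=ray(cam,px,cal); d=np.ravel(depth)
    P=np.c_[u[:,0]*d,-u[:,1]*d,-d,np.ones(len(d))]
    return (P@T.T)[:,:3]
def maskpts(cam,mask,depth,cal=None):
    r,c=np.nonzero(mask&(depth>0)); return world(cam,np.c_[c,r],depth[r,c],cal)
E
python3 - <<'E'
from h import *
print(manip.read_state())
for n in("scene","top"):
    im,d=manip.camera(n); cv2.imwrite(f"pics/{n}0.png",im[...,::-1]); np.save(f"{n}0.npy",d)
    for q in("housing","jaw_knob","jaw","plate","mouse","ring_gauge","tin_lid","loupe"):
        for r in manip.cut_out(q,n)[:2]:
            p=maskpts(n,r["mask"],d)
            if len(p): print(n,q,round(r["score"],2),np.round(r["position"]),np.round(np.median(p,0)),np.round(np.percentile(p,2,0)),np.round(np.percentile(p,98,0)))
E
```

```text
{'clock': 0.0, 'joints': array([-1.31560511e+00,  3.00476240e-01,  1.52157833e+00,  1.11997211e-05,
        1.32072317e+00, -6.66182895e-02]), 'qd': array([ 0.00054892, -0.00088691, -0.00116684,  0.00046764, -0.00102626,
       -0.00168601]), 'effort': array([-1.40032909e-03, -5.31808019e+01, -3.52734518e+01,  7.07320590e-02,
        2.44048942e-02, -1.07267044e-04]), 'eef_pos': array([ 173.93615416, -521.73765609,  404.08454517]), 'eef_rot': array([-3.14041092e+00, -8.97139320e-05,  3.21806674e-01]), 'wrist_force': array([ 0.39111601,  0.60696558, -0.38161544]), 'moment': array([ 0.02921407,  0.01026897, -0.00400404]), 'finger_force': 0.0, 'finger_gap': 93.75552759676391}
scene housing 0.16 [247. 194.] [560. -30. 129.] [521. -56. 109.] [588. -10. 162.]
scene jaw_knob 0.61 [245. 193.] [560. -30. 130.] [524. -58. 112.] [593. -10. 163.]
scene jaw 0.9 [247. 190.] [560. -30. 129.] [522. -58. 109.] [599.  -6. 163.]
scene jaw 0.44 [244. 203.] [531.  -5. 109.] [415. -88.  51.] [615.  31. 158.]
scene plate 0.82 [244. 202.] [533.  -6. 109.] [416. -88.  51.] [615.  31. 147.]
scene ring_gauge 0
[... 371 characters left out ...]
 415. -285.    1.] [ 484. -218.   40.]
top jaw_knob 0.75 [234. 190.] [559. -33. 130.] [520. -57. 111.] [586.  -8. 165.]
top jaw_knob 0.75 [335. 233.] [ 449. -251.   12.] [ 416. -285.    5.] [ 485. -219.   40.]
top jaw 0.68 [234. 188.] [559. -33. 131.] [520. -57. 112.] [585.  -9. 165.]
top plate 0.59 [238. 210.] [516. -33. 102.] [411. -93.  58.] [614.  28. 144.]
top mouse 0.97 [329. 186.] [ 561. -257.   31.] [ 537. -308.    3.] [ 590. -211.   38.]
top ring_gauge 0.58 [156. 256.] [446. 170.  14.] [424. 149.  -0.] [465. 193.  18.]
top tin_lid 0.62 [336. 154.] [ 644. -293.    3.] [ 598. -342.   -1.] [ 694. -247.   15.]
top loupe 0.55 [149. 226.] [526. 175.  26.] [510. 154.   3.] [544. 189.  37.]
```

```bash
python3 - <<'E'
import cv2
a=cv2.imread("pics/top0.png")
cv2.imwrite("pics/top0c.png",cv2.resize(a[110:310,110:376],None,fx=3,fy=3,interpolation=cv2.INTER_CUBIC))
E
```

```text
(no output)
```

View pics/top0c.png

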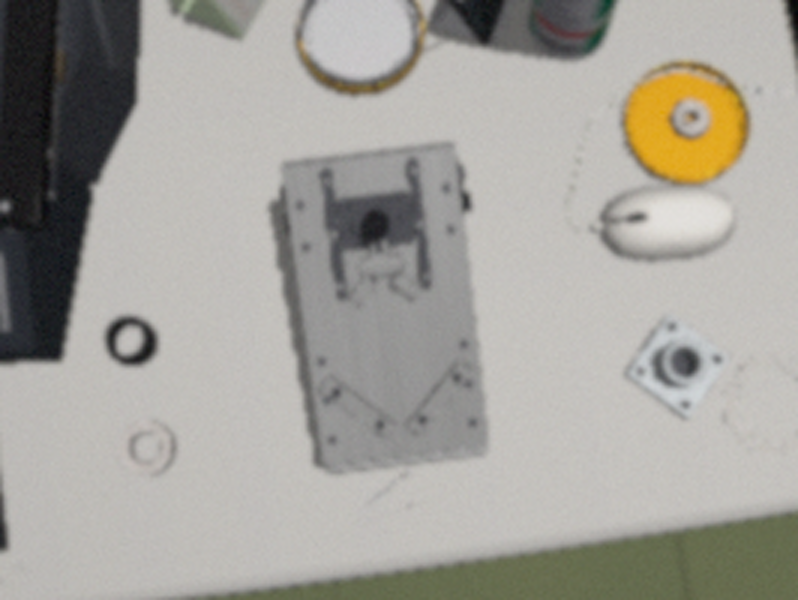

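View pics/scene0.png

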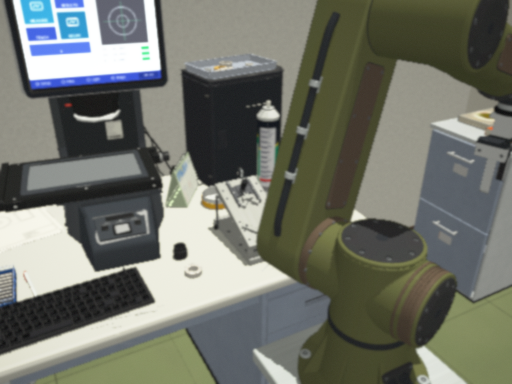

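The top crop shows the housing at about full-picture (335,232), with a corner pointing up, and the mouse and tin lid behind it. The plate is centred at about (238,212), with the vee at its low end and the knob at about (235,185). The scene view has the housing hidden behind the arm.

```bash
python3 - <<'E'
from h import *
im,d=manip.camera("top")
r=manip.cut_out("plate","top")[0]; p=maskpts("top",r["mask"],d)
# plane fit robust
q=p
for _ in range(8):
    A=np.c_[q[:,:2],np.ones(len(q))]; s=np.linalg.lstsq(A,q[:,2],rcond=None)[0]
    e=abs(p[:,2]-np.c_[p[:,:2],np.ones(len(p))]@s); q=p[e<4]
print("slope deg",np.degrees(np.arctan(np.hypot(*s[:2]))),"uphill yaw",np.arctan2(s[1],s[0]),s,len(q))
rect=cv2.minAreaRect(q[:,:2].astype(np.float32)); print(rect,np.round(cv2.boxPoints(rect)))
print("kernel wrist", manip.calibration("wrist")["pose"].round(2), manip.calibration("wrist")["intrinsics"])
# housing
r=[x for x in manip.cut_out("housing","top")]
for x in r:
    pp=maskpts("top",x["mask"],d); b=pp[pp[:,2]>30]; f=pp[(pp[:,2]<25)]
    print(np.median(b,0),np.mean(b,0),cv2.minAreaRect(f[:,:2].astype(np.float32)))
# knob
x=manip.cut_out("jaw_knob","top")[0]
pp=maskpts("top",x["mask"],d); h=(pp[:,2]-np.c_[pp[:,:2],np.ones(len(pp))]@s)*np.cos(np.radians(22)); k=pp[h>22]; print("knob",len(k),k.mean(0),h.max())
E
python3 -m creep '{"slide":[[3.0,3.0,0],[5,5,0],[5,5,0],[5,5,-1],[3,5,-3]],"turn":[0,0,0,0,0],"claw":[1,1,1,1,1]}'
```

```text
slope deg 0.26761831750678683 uphill yaw -2.960723868000233 [-4.59466275e-03 -8.40213226e-04  1.29900077e+01] 468
((449.529296875, -251.2393035888672), (59.43918228149414, 61.001014709472656), 45.46525192260742) [[ 407. -251.]
 [ 450. -294.]
 [ 492. -251.]
 [ 449. -209.]]
kernel wrist [[ 3.2000e-01  9.1000e-01  2.6000e-01  2.5088e+02]
 [-9.5000e-01  3.0000e-01  9.0000e-02 -4.9471e+02]
 [ 0.0000e+00 -2.7000e-01  9.6000e-01  3.8562e+02]
 [ 0.0000e+00  0.0000e+00  0.0000e+00  1.0000e+00]] [[325.01447438   0.         259.12606979]
 [  0.         325.01447438 192.15599226]
 [  0.           0.           1.        ]]
[ 450.21535965 -251.86341989   37.44031621] [ 450.18536299 -251.44804119   37.38992418] ((449.3656921386719, -251.90638732910156), (58.73221206665039, 60.500850677490234), 45.68534851074219)
knob 678 [556.91302022 -33.71714323 131.4227476 ] 146.99424105357292
clock: 1.72
eef_pos: [366.1, -310.4, 367.9]
eef_rot: [3.139, -0.002, 0.322]
wrist_force: [1.6, -0.6, -1.6]
finger_gap: 94.1
finger_force: 0.0
```

```bash
cat > plate.py <<'E'
from h import *
def fit(p):
    q=p[(p[:,0]>400)&(p[:,0]<630)&(abs(p[:,1]+30)<80)&(p[:,2]>45)&(p[:,2]<160)]
    rng=np.random.default_rng(0); best=0
    for _ in range(300):
        a,b,c=q[rng.integers(len(q),size=3)]; n=np.cross(b-a,c-a); l=np.linalg.norm(n)
        if l<500: continue
        e=abs((q-a)@n/l)<2
        if e.sum()>best: best=e.sum(); E=e
    for _ in range(3):
        g=q[E]; c=g.mean(0); n=np.linalg.svd(g-c,full_matrices=False)[2][2]; n*=np.sign(n[2]); E=abs((q-c)@n)<2
    return q,c,n,q[E]
def frame(n):
    y=np.cross(n,[1,0,0]); up=np.array([0,0,1])-n[2]*n; up/=np.linalg.norm(up); return up,np.cross(n,up)
if __name__=="__main__":
    d=np.load("top0.npy"); P=maskpts("top",np.ones_like(d,bool),d)
    q,c,n,g=fit(P); x,y=frame(n)
    print("tilt",np.degrees(np.arccos(n[2])),"yaw",np.arctan2(x[1],x[0]),len(g),c)
    uv=np.c_[(g-c)@x,(g-c)@y]
    rc=cv2.minAreaRect(uv.astype(np.float32)); print(rc)
    print("pct",np.percentile(uv,[.5,99.5],axis=0))
    cc=c+rc[0][0]*x+rc[0][1]*y; print("plate centre",cc,"origin",cc-47*x)
    h=(q-c)@n; k=q[(h>32)&(h<45)]; print("knob top",len(k),k.mean(0),"in plate frame", (k.mean(0)-(cc-47*x))@np.c_[x,y,n])
E
python3 plate.py
```

```text
tilt 22.06807038903681 yaw -0.011926643625375913 3550 [510.27523116 -31.71815626 100.24140945]
((0.9022598266601562, -0.5238609313964844), (124.43429565429688, 224.96560668945312), 89.80453491210938)
pct [[-109.92221371  -61.91424396]
 [ 112.50370317   61.07357444]]
plate centre [511.10508254 -32.25195226 100.58039557] origin [467.5514874  -31.73247943  82.92212559]
knob top 5 [559.54875269 -32.77515822 158.65473723] in plate frame [1.13716174e+02 5.45879511e-02 3.56179897e+01]
```

```bash
python3 -m creep '{"slide":[[3,3,-4],[3,2.5,-5],[0,0,0]],"turn":[-0.16,-0.16,0],"claw":[1,1,1]}'; python3 - <<'E'
from h import *
cal=manip.calibration("wrist"); im,d=manip.camera("wrist"); cv2.imwrite("pics/w1.png",im[...,::-1])
for r in manip.cut_out("housing","wrist")[:2]:
    p=maskpts("wrist",r["mask"],d,cal); b=p[p[:,2]>31]; f=p[(p[:,2]>4)&(p[:,2]<16)]
    print(r["score"],r["position"],np.percentile(p,[2,98],axis=0).round(1))
    if len(b)>9:print("boss",b.mean(0),cv2.minEnclosingCircle(b[:,:2].astype(np.float32)))
    if len(f)>9:print(cv2.minAreaRect(f[:,:2].astype(np.float32)))
print(manip.read_state()["eef_pos"],manip.read_state()["eef_rot"])
E
```

```text
clock: 2.1
eef_pos: [424.9, -255.6, 274.9]
eef_rot: [-3.138, 0.005, 0.003]
wrist_force: [-0.2, -0.0, -0.0]
finger_gap: 93.5
finger_force: 0.0
0.66 [257.8, 170.9] [[ 419.2 -284.3    9.5]
 [ 486.8 -217.6   38.6]]
boss [ 452.9777813  -251.07819694   37.27662553] ((452.31683349609375, -251.00375366210938), 17.90743064880371)
((452.1731872558594, -251.04730224609375), (60.44086837768555, 60.196041107177734), 45.457740783691406)
[ 424.36182963 -257.50739399  278.45688252] [3.14146910e+00 2.81428869e-05 4.62386268e-03]
```

```bash
python3 -m creep '{"slide":[[2.6,0.5,-2],[0,0,-2],[0,0,0],[0,0,0]],"turn":[0,0,0,0],"claw":[1,0.8,0.6,0.6]}'
```

```text
clock: 2.7
eef_pos: [450.1, -253.1, 239.7]
eef_rot: [3.14, -0.002, 0.002]
wrist_force: [0.5, -0.2, 0.6]
finger_gap: 67.2
finger_force: 0.0
```

```bash
python3 -m creep '{"slide":[[0.1,0.2,-1.5],[0,0,-0.9],[0,0,0],[0,0,0]],"turn":[0,0,0,0],"claw":[0.6,0.6,0.6,0.6]}'
```

```text
clock: 3.2
eef_pos: [451.3, -250.4, 214.1]
eef_rot: [3.142, -0.0, 0.002]
wrist_force: [-0.0, 0.6, -0.4]
finger_gap: 55.9
finger_force: 0.0
```

```bash
python3 -m creep '{"slide":[[0,0,0],[0,0,0],[0,0,0],[0,0,0],[0,0,0],[0,0,0]],"turn":[0,0,0,0,0,0],"claw":[0.3,0.3,0.3,0.3,0.3,0.3]}' 15; python3 -m creep '{"slide":[[0,0,1],[0,0,3],[0,0,4],[0,0,4],[0,0,3],[0,0,0]],"turn":[0,0,0,0,-0.014,0],"claw":[0.3,0.3,0.3,0.3,0.3,0.3]}'
```

```text
clock: 3.95
eef_pos: [451.3, -250.4, 214.2]
eef_rot: [3.141, -0.0, 0.002]
wrist_force: [-0.5, -1.4, 3.5]
finger_gap: 34.7
finger_force: 15.0
clock: 4.7
eef_pos: [451.2, -250.2, 365.8]
eef_rot: [3.14, -0.003, -0.012]
wrist_force: [-0.5, 0.1, -4.6]
finger_gap: 34.8
finger_force: 15.0
```

```bash
python3 -m creep '{"slide":[[0.3,2,0],[0.4,4,0],[0.5,5,0],[0.5,5,0],[0,3.8,0],[0,2,0],[0,0,-2],[0,0,-1]],"turn":[0,0,0,0,0,0,0,0],"claw":[0.3,0.3,0.3,0.3,0.3,0.3,0.3,0.3]}'; python3 -m creep '{"slide":[[0,0,0],[0,0,0]],"turn":[0,0],"claw":[0.3,0.3]}'
python3 - <<'E'
from plate import *
cal=manip.calibration("wrist"); im,d=manip.camera("wrist"); cv2.imwrite("pics/w2.png",im[...,::-1])
P=maskpts("wrist",d>0,d,cal); q,c,n,g=fit(P); x,y=frame(n)
print("tilt",np.degrees(np.arccos(n[2])),"yaw",np.arctan2(x[1],x[0]),len(g)); O=np.array([467.5,-31.7,82.9]); print("h of origin over plane",(O-c)@n)
h=(q-c)@n; uv=(q-O)@np.c_[x,y]; 
k=q[(h>25)&(h<45)&(uv[:,0]>90)]; print("knob pts",len(k), ((k-O)@np.c_[x,y]).mean(0) if len(k) else 0)
np.save("w2.npy",d)
E
```

```text
clock: 5.7
eef_pos: [467.7, -31.4, 331.9]
eef_rot: [-3.141, 0.003, -0.011]
wrist_force: [0.8, -0.8, -3.3]
finger_gap: 34.2
finger_force: 15.0
clock: 5.95
eef_pos: [468.3, -32.4, 334.3]
eef_rot: [-3.142, -0.0, -0.013]
wrist_force: [0.6, 0.6, -2.3]
finger_gap: 34.4
finger_force: 15.0
tilt 21.988286368685454 yaw -0.016351523747104926 27542
h of origin over plane 0.8498661668454237
knob pts 184 [121.08200567   1.30230648]
```

View pics/w2.png

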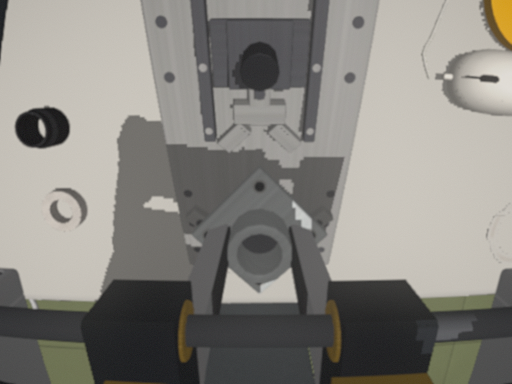

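The wrist view shows the housing at about (260,250), its uphill corner (260,172) in line with the jaw nose (260,140). It is centred between the rail ends at about (195,215) and (325,215).

```bash
python3 -m creep '{"slide":[[0,0,-1],[0,0,-0.5],[0,0,0],[0,0,0]],"turn":[0,0,0,0],"claw":[0.3,0.3,0.3,0.3]}' 10; python3 -m creep '{"slide":[[0,0,-0.2],[0,0,-0.2],[0,0,-0.2],[0,0,-0.1],[0,0,0]],"turn":[0,0,0,0,0],"claw":[0.3,0.3,0.3,0.3,0.3]}'
```

```text
clock: 6.5
eef_pos: [468.3, -32.4, 319.1]
eef_rot: [-3.142, -0.0, -0.012]
wrist_force: [-0.0, -0.4, -3.5]
finger_gap: 34.4
finger_force: 10.0
clock: 7.12
eef_pos: [468.3, -32.3, 312.1]
eef_rot: [-3.142, -0.0, -0.012]
wrist_force: [0.0, 0.4, -1.7]
finger_gap: 34.7
finger_force: 10.0
```

```bash
python3 -m creep '{"slide":[[0,0,-0.2],[0,0,-0.2],[0,0,-0.2],[0,0,0]],"turn":[0,0,0,0],"claw":[0.3,0.3,0.3,0.3]}';python3 -m creep '{"slide":[[0,0,-0.2],[0,0,-0.1],[0,0,-0.1],[0,0,0]],"turn":[0,0,0,0],"claw":[0.3,0.3,0.3,0.3]}'
```

```text
clock: 7.62
eef_pos: [468.2, -32.3, 305.8]
eef_rot: [-3.142, 0.0, -0.012]
wrist_force: [-1.3, 0.4, -1.4]
finger_gap: 34.8
finger_force: 10.0
clock: 8.12
eef_pos: [468.2, -32.3, 302.0]
eef_rot: [-3.142, 0.0, -0.012]
wrist_force: [-0.5, -0.7, -0.9]
finger_gap: 34.3
finger_force: 10.0
```

```bash
python3 -m creep '{"slide":[[0,0,-0.1],[0,0,-0.1],[0,0,0]],"turn":[0,0,0],"claw":[0.3,0.3,0.3]}';python3 -m creep '{"slide":[[0,0,-0.05],[0,0,-0.05],[0,0,0]],"turn":[0,0,0],"claw":[0.3,0.3,0.3]}'
python3 - <<'E'
from plate import *
cal=manip.calibration("wrist"); im,d=manip.camera("wrist"); cv2.imwrite("pics/w3.png",im[...,::-1])
P=maskpts("wrist",d>0,d,cal); q,c,n,g=fit(P); x,y=frame(n); O=np.array([467.5,-31.7,82.9])
for r in manip.cut_out("housing","wrist")[:1]:
    p=maskpts("wrist",r["mask"],d,cal); h=(p-c)@n; f=p[(h>2)&(h<20)]; u=(f-O)@np.c_[x,y]
    s=np.linalg.lstsq(np.c_[u,np.ones(len(u))],(f-c)@n,rcond=None)[0]; print("foot top slope deg rel plate",np.degrees(s[:2]),s[2],len(f))
    print(np.percentile(u,[2,98],axis=0), np.percentile(h,[2,50,98]))
E
```

```text
clock: 8.5
eef_pos: [468.2, -32.3, 300.0]
eef_rot: [-3.142, 0.0, -0.012]
wrist_force: [-2.2, -0.1, -1.7]
finger_gap: 34.3
finger_force: 10.0
clock: 8.88
eef_pos: [468.2, -32.3, 299.0]
eef_rot: [-3.142, 0.0, -0.012]
wrist_force: [-2.3, 0.6, -0.9]
finger_gap: 34.3
finger_force: 10.0
foot top slope deg rel plate [-7.14178737 -0.11879914] 14.240571382066099 4523
[[ -1.01938172 -35.3720314 ]
 [ 48.70094224  37.36001211]] [ 3.41099568 12.43773588 39.23656285]
```

```bash
python3 -m creep '{"slide":[[0,0,-0.1],[0,0,-0.05],[0,0,0]],"turn":[0,0,0],"claw":[0.3,0.3,0.3]}';python3 -m creep '{"slide":[[0,0,-0.1],[0,0,-0.05],[0,0,0]],"turn":[0,0,0],"claw":[0.3,0.3,0.3]}'
cat > foot.py <<'E'
from plate import *
cal=manip.calibration("wrist"); im,d=manip.camera("wrist"); cv2.imwrite("pics/last.png",im[...,::-1])
P=maskpts("wrist",d>0,d,cal); q,c,n,g=fit(P); x,y=frame(n); O=np.array([467.5,-31.7,82.9])
r=manip.cut_out("housing","wrist")[0]; m=cv2.erode(r["mask"].astype(np.uint8),np.ones((5,5)))>0
p=maskpts("wrist",m,d,cal); h=(p-c)@n; u=(p-O)@np.c_[x,y]
for a in range(-40,80,6):
    s=(u[:,0]>a)&(u[:,0]<=a+6)&(h<20)
    if s.sum()>15: print(a+3,s.sum(),np.percentile(h[s],[10,50,90]).round(1))
b=h>30; print("top",u[b].mean(0),h[b].mean(),b.sum(),"ext",np.percentile(u[h<16],[.5,99.5],axis=0).round(1).tolist())
E
python3 foot.py
```

```text
clock: 9.35
eef_pos: [468.2, -32.3, 297.5]
eef_rot: [-3.142, 0.0, -0.012]
wrist_force: [-1.7, -0.7, -1.8]
finger_gap: 34.5
finger_force: 10.0
clock: 9.72
eef_pos: [468.3, -32.3, 296.9]
eef_rot: [3.142, -0.001, -0.012]
wrist_force: [-6.5, 0.2, 10.9]
finger_gap: 34.6
finger_force: 10.0
-1 127 [15.5 17.9 19.5]
11 162 [ 8.9  9.9 10.5]
17 492 [ 8.4 10.  11.4]
23 971 [ 9.2 10.4 17.7]
29 871 [ 8.9 10.1 14.4]
35 571 [ 8.4  9.9 10.7]
41 426 [ 7.7 10.  10.9]
47 258 [ 6.1  9.5 10.6]
53 34 [5.5 7.8 9.8]
top [13.58798747  0.79377339] 34.829063107080195 1668 ext [[-2.0, -36.9], [50.5, 38.6]]
```

```bash
python3 -m creep '{"slide":[[-0.1,0,0],[-0.2,0,-0.08],[-0.1,0,-0.04],[0,0,0]],"turn":[0,0,0,0],"claw":[0.3,0.3,0.3,0.3]}'; python3 -m creep '{"slide":[[0,0,0],[0,0,0]],"turn":[0,0],"claw":[0.3,0.3]}' 4
```

```text
clock: 10.32
eef_pos: [464.3, -32.4, 295.3]
eef_rot: [3.141, -0.001, -0.012]
wrist_force: [-2.2, -0.2, 4.8]
finger_gap: 34.8
finger_force: 10.0
clock: 10.58
eef_pos: [464.4, -32.4, 295.3]
eef_rot: [3.141, -0.001, -0.012]
wrist_force: [-1.5, 0.5, 6.5]
finger_gap: 34.7
finger_force: 4.0
```

```bash
python3 -m creep '{"slide":[[0,0,0],[0,0,0],[0,0,0],[0,0,0],[0,0,0],[0,0,0]],"turn":[0,0,0,0,0,0],"claw":[0.4,0.45,0.5,0.55,0.55,0.55]}'; python3 foot.py
```

```text
clock: 11.32
eef_pos: [464.3, -32.3, 294.8]
eef_rot: [-3.142, -0.0, -0.012]
wrist_force: [0.5, 1.0, -0.0]
finger_gap: 51.5
finger_force: 0.0
-13 56 [ 9.   9.6 10.1]
-7 236 [ 9.2 10.3 19.2]
-1 135 [ 9.4 10.  10.6]
5 196 [ 9.3 10.1 10.9]
11 495 [ 8.2 10.1 16. ]
17 1070 [ 9.3 10.5 17.9]
23 733 [ 9.  10.  10.9]
29 562 [ 7.8  9.9 10.7]
35 422 [ 6.7  9.9 10.8]
41 246 [ 6.   9.4 10.5]
47 16 [5.6 7.4 9.5]
top [6.88240941 1.14808038] 34.833778296564574 1750 ext [[-12.3, -32.4], [43.9, 34.9]]
```

```bash
python3 -m creep '{"slide":[[0,0,1],[0,0,2],[0,0,3],[-1,0,2],[0,0,0]],"turn":[0,0,0,0,0],"claw":[0.6,0.6,0.6,0.6,0.6]}'; python3 foot.py; python3 - <<'E'
import cv2
a=cv2.imread("pics/last.png"); cv2.imwrite("pics/w4.png",cv2.resize(a[40:300,130:390],None,fx=2.3,fy=2.3,interpolation=cv2.INTER_CUBIC))
E
```

```text
clock: 12.05
eef_pos: [454.1, -32.3, 376.5]
eef_rot: [3.141, -0.003, -0.012]
wrist_force: [-0.4, 0.2, 0.3]
finger_gap: 56.7
finger_force: 0.0
-13 24 [ 9.6 10.1 16.4]
-7 282 [ 9.7 11.1 18.3]
-1 204 [ 9.5 10.2 11. ]
5 304 [ 9.4 10.2 11.1]
11 324 [ 9.3 10.1 13.2]
17 504 [ 9.4 10.5 17.8]
23 367 [ 9.3 10.  11. ]
29 263 [ 9.2 10.1 10.8]
35 175 [ 9.3 10.2 11.1]
41 79 [ 9.   9.8 10.8]
top [7.06371122 0.44819502] 35.18681319476655 848 ext [[-10.7, -35.5], [42.3, 37.7]]
```

View pics/w4.png

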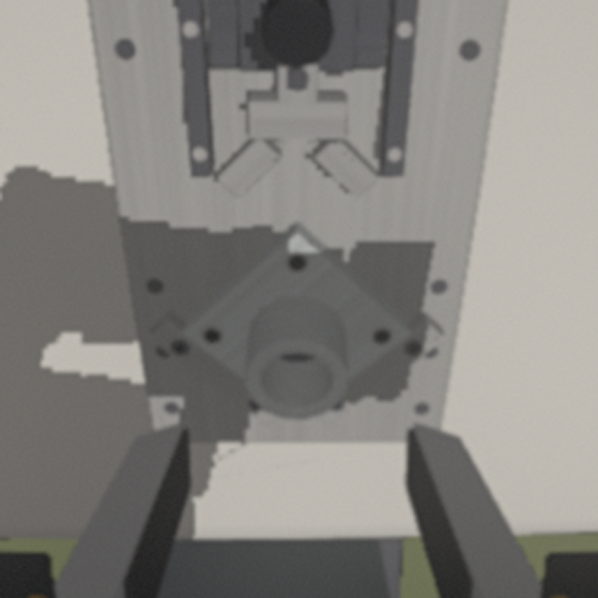

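```bash
python3 -m creep '{"slide":[[-4,0,0],[-5,0,0],[-3,0,-2],[0,0,0],[0,0,0]],"turn":[0,0,0,0,0],"claw":[0.6,0.6,0.6,0.6,0.6]}'; python3 foot.py; python3 - <<'E'
import cv2
a=cv2.imread("pics/last.png"); cv2.imwrite("pics/w5.png",cv2.resize(a[0:200,130:390],None,fx=3,fy=3,interpolation=cv2.INTER_CUBIC))
E
```

```text
clock: 12.78
eef_pos: [335.0, -32.4, 355.0]
eef_rot: [-3.142, -0.0, -0.012]
wrist_force: [-0.1, 0.3, -1.1]
finger_gap: 56.0
finger_force: 0.0
-31 113 [ 9.2 10.  10.9]
-25 242 [ 9.3 10.1 10.9]
-19 155 [ 9.2 10.1 11. ]
-13 149 [ 9.   9.9 10.8]
-7 503 [ 9.3 10.3 15.1]
-1 706 [ 9.3 10.3 11.4]
5 771 [ 9.3 10.3 11.4]
11 488 [ 9.  10.1 11.2]
17 520 [ 9.  10.1 11.6]
top [3.42750144 1.19523544] 36.312493035667096 1584 ext [[-33.3, -35.5], [19.8, 37.8]]
```

View pics/w5.png

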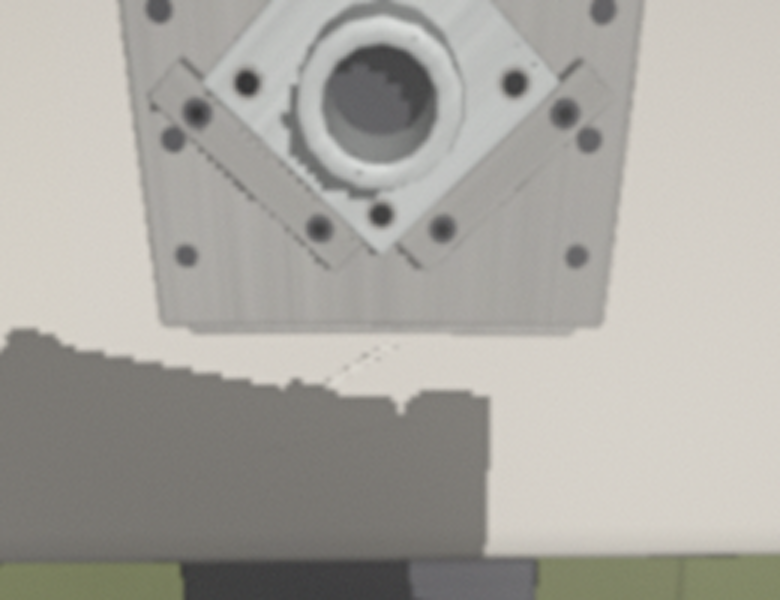

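The wrist view shows the foot flush against both rails, with its corner at about (380,250) in the gap. The housing is home. Next is the knob.

```bash
python3 -m creep '{"slide":[[2,0,3],[5,0,3],[5,0,0],[3,0,0],[0,0,0],[0,0,0]],"turn":[0,0,0,0,0,0],"claw":[0.6,0.6,0.6,0.6,0.6,0.6]}'; cat > knob.py <<'E'
from plate import *
cal=manip.calibration("wrist"); im,d=manip.camera("wrist"); cv2.imwrite("pics/last.png",im[...,::-1])
P=maskpts("wrist",d>0,d,cal); q,c,n,g=fit(P); x,y=frame(n); O=np.array([467.5,-31.7,82.9]); O=O-((O-c)@n)*n
h=(q-O)@n; u=(q-O)@np.c_[x,y]; print("yaw",np.arctan2(x[1],x[0]),"O",O)
for lo,hi in((37,45),(20,36)):
    k=(h>lo)&(h<hi)&(u[:,0]>85)&(abs(u[:,1])<25)
    print(lo,k.sum(),u[k].mean(0),cv2.minEnclosingCircle(u[k].astype(np.float32)),h[k].mean(),q[k].mean(0))
for q_ in("jaw","housing"):
    r=manip.cut_out(q_,"wrist")
    if r:
        p=maskpts("wrist",r[0]["mask"],d,cal); hh=(p-O)@n; uu=(p-O)@np.c_[x,y]; s=hh<14; print(q_,r[0]["score"],np.percentile(uu[s],[1,99],axis=0).round(1).tolist())
E
python3 knob.py
```

```text
clock: 13.62
eef_pos: [484.1, -32.3, 414.5]
eef_rot: [-3.141, 0.001, -0.012]
wrist_force: [-1.1, 1.0, 0.3]
finger_gap: 56.2
finger_force: 0.0
yaw -0.016135407877089603 O [467.77345091 -31.70441262  82.22016061]
37 25 [110.2028659   1.3290993] ((112.01741027832031, 1.72597074508667), 7.124618053436279) 39.078947559139905 [555.43883796 -31.78977984 159.60475162]
20 162 [123.79049445   1.23625964] ((117.55538177490234, 1.0387818813323975), 8.917695045471191) 26.969757046195248 [572.56029057 -32.15891718 153.44160618]
jaw 0.56 [[61.4, -23.8], [134.1, 26.2]]
housing 0.56 [[-14.6, -37.8], [42.8, 38.7]]
```

```bash
python3 -m creep '{"slide":[[4,0,0],[4,0,-1],[0,0,-3],[0,0,-2],[0,0,-1],[0,0,0],[0,0,0]],"turn":[0,0,0,0,0,0,0],"claw":[0.4,0.4,0.4,0.4,0.4,0.4,0.4]}'
```

```text
clock: 14.65
eef_pos: [564.3, -32.4, 345.9]
eef_rot: [3.141, -0.002, -0.012]
wrist_force: [0.9, -0.5, -0.4]
finger_gap: 37.7
finger_force: 0.0
```

```bash
python3 -m creep '{"slide":[[0,0,-0.4],[0,0,-0.2],[0,0,0]],"turn":[0,0,0],"claw":[0.4,0.4,0.4]}'; python3 -m creep '{"slide":[[0,0,0],[0,0,0],[0,0,0],[0,0,0],[0,0,0]],"turn":[0,0,0,0,0],"claw":[0.15,0.15,0.15,0.15,0.15]}' 25
```

```text
clock: 15.02
eef_pos: [564.2, -32.3, 338.8]
eef_rot: [-3.142, 0.0, -0.012]
wrist_force: [0.3, -0.3, 0.0]
finger_gap: 37.6
finger_force: 0.0
clock: 15.65
eef_pos: [564.2, -33.1, 338.9]
eef_rot: [3.14, -0.0, -0.013]
wrist_force: [-0.4, -8.8, -0.0]
finger_gap: 17.3
finger_force: 25.0
```

```bash
python3 -m creep '{"slide":[[-0.09,-0.08,-0.04],[-0.28,0,-0.11],[-0.37,0.01,-0.15],[-0.37,0,-0.15],[-0.37,0.01,-0.15],[-0.28,0.01,-0.11],[0,0,0]],"turn":[0,0,0,0,0,0,0],"claw":[0.15,0.15,0.15,0.15,0.15,0.15,0.15]}'
```

```text
clock: 16.52
eef_pos: [547.1, -33.2, 332.4]
eef_rot: [3.141, -0.004, -0.012]
wrist_force: [8.9, -3.6, -0.5]
finger_gap: 17.4
finger_force: 25.0
```

```bash
python3 -m creep '{"slide":[[-0.28,0,-0.11],[-0.28,0.01,-0.11],[-0.19,0,-0.07],[0,0,0]],"turn":[0,0,0,0],"claw":[0.15,0.15,0.15,0.15]}'; python3 -m creep '{"slide":[[-0.09,0,-0.04],[0,0,0]],"turn":[0,0],"claw":[0.15,0.15]}'
```

```text
clock: 17.02
eef_pos: [539.7, -33.0, 329.4]
eef_rot: [3.141, -0.004, -0.012]
wrist_force: [8.8, -3.5, -2.0]
finger_gap: 17.1
finger_force: 25.0
clock: 17.27
eef_pos: [538.9, -33.1, 329.1]
eef_rot: [3.141, -0.005, -0.012]
wrist_force: [9.2, -3.5, -1.2]
finger_gap: 17.4
finger_force: 25.0
```

```bash
python3 -m creep '{"slide":[[-0.09,0,-0.04],[-0.09,0,-0.03],[0,0,0]],"turn":[0,0,0],"claw":[0.15,0.15,0.15]}'; python3 - <<'E'
from h import *
im,d=manip.camera("wrist"); cv2.imwrite("pics/w6.png",im[...,::-1])
E
```

```text
clock: 17.65
eef_pos: [537.1, -33.0, 328.4]
eef_rot: [3.141, -0.005, -0.012]
wrist_force: [9.5, -3.7, -1.7]
finger_gap: 18.0
finger_force: 25.0
```

View pics/w6.png

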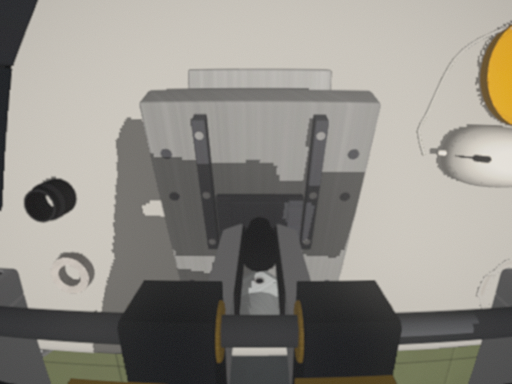

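The fingers hold the knob at about (260,240), and the nose is hidden behind the gripper. I'll go on by feel.

```bash
python3 -m creep '{"slide":[[-0.07,0,-0.03],[0,0,0]],"turn":[0,0],"claw":[0.15,0.15]}'
```

```text
clock: 17.95
eef_pos: [536.4, -33.0, 328.2]
eef_rot: [3.141, -0.005, -0.012]
wrist_force: [10.9, -3.3, -3.2]
finger_gap: 17.1
finger_force: 25.0
```

```bash
python3 -m creep '{"slide":[[-0.07,0,-0.03],[0,0,0]],"turn":[0,0],"claw":[0.15,0.15]}'
```

```text
clock: 18.2
eef_pos: [535.7, -33.0, 327.9]
eef_rot: [3.141, -0.005, -0.012]
wrist_force: [9.9, -4.2, -1.8]
finger_gap: 17.7
finger_force: 25.0
```

```bash
python3 -m creep '{"slide":[[-0.08,0,-0.03],[0,0,0]],"turn":[0,0],"claw":[0.15,0.15]}'
```

```text
clock: 18.45
eef_pos: [534.9, -33.0, 327.6]
eef_rot: [3.141, -0.005, -0.012]
wrist_force: [10.9, -3.4, -2.8]
finger_gap: 17.1
finger_force: 25.0
```

```bash
python3 -m creep '{"slide":[[-0.08,0,-0.03],[0,0,0]],"turn":[0,0],"claw":[0.15,0.15]}'
```

```text
clock: 18.7
eef_pos: [534.3, -33.0, 327.4]
eef_rot: [3.141, -0.006, -0.012]
wrist_force: [13.6, -2.5, -2.1]
finger_gap: 17.2
finger_force: 25.0
```

```bash
python3 -m creep '{"slide":[[0,0,0]],"turn":[0],"claw":[0.15]}'
```

```text
clock: 18.82
eef_pos: [534.3, -33.0, 327.4]
eef_rot: [3.141, -0.006, -0.012]
wrist_force: [12.9, -2.6, -2.7]
finger_gap: 17.1
finger_force: 25.0
```

```bash
python3 -m creep '{"slide":[[-0.02,0,-0.01],[0,0,0]],"turn":[0,0],"claw":[0.15,0.15]}'
```

```text
clock: 19.08
eef_pos: [534.2, -33.0, 327.4]
eef_rot: [3.141, -0.006, -0.012]
wrist_force: [15.1, -2.2, -3.5]
finger_gap: 17.5
finger_force: 25.0
```

```bash
python3 -m creep '{"slide":[[-0.02,0,-0.01],[0,0,0]],"turn":[0,0],"claw":[0.15,0.15]}'; python3 -m creep '{"slide":[[0,0,0]],"turn":[0],"claw":[0.15]}'
```

```text
clock: 19.32
eef_pos: [534.1, -33.0, 327.4]
eef_rot: [3.141, -0.007, -0.012]
wrist_force: [15.1, -3.9, -2.0]
finger_gap: 17.3
finger_force: 25.0
clock: 19.45
eef_pos: [534.1, -33.0, 327.4]
eef_rot: [3.141, -0.007, -0.012]
wrist_force: [15.7, -3.5, -2.3]
finger_gap: 17.2
finger_force: 25.0
```

```bash
python3 -m creep '{"slide":[[-0.02,0,-0.01],[0,0,0]],"turn":[0,0],"claw":[0.15,0.15]}'; python3 -m creep '{"slide":[[-0.015,0,0],[0,0,0]],"turn":[0,0],"claw":[0.15,0.15]}';  python3 -m creep '{"slide":[[0,0,0]],"turn":[0],"claw":[0.15]}'
```

```text
clock: 19.7
eef_pos: [534.0, -33.0, 327.4]
eef_rot: [3.141, -0.007, -0.012]
wrist_force: [16.9, -1.8, -2.5]
finger_gap: 17.0
finger_force: 25.0
clock: 19.95
eef_pos: [533.9, -33.0, 327.4]
eef_rot: [3.141, -0.008, -0.012]
wrist_force: [17.7, -2.6, -2.2]
finger_gap: 17.5
finger_force: 25.0
clock: 20.08
eef_pos: [533.9, -33.0, 327.4]
eef_rot: [3.141, -0.008, -0.012]
wrist_force: [18.7, -2.7, -2.7]
finger_gap: 17.1
finger_force: 25.0
```

```bash
python3 -m creep '{"slide":[[-0.015,0,0],[0,0,0]],"turn":[0,0],"claw":[0.15,0.15]}';  python3 -m creep '{"slide":[[0,0,0]],"turn":[0],"claw":[0.15]}'
```

```text
clock: 20.32
eef_pos: [533.8, -33.0, 327.4]
eef_rot: [3.141, -0.008, -0.012]
wrist_force: [17.7, -1.3, -4.5]
finger_gap: 17.4
finger_force: 25.0
clock: 20.45
eef_pos: [533.8, -33.0, 327.4]
eef_rot: [3.141, -0.008, -0.012]
wrist_force: [18.9, -2.8, -4.7]
finger_gap: 17.2
finger_force: 25.0
```

```bash
python3 -m creep '{"slide":[[-0.015,0,-0.005],[0,0,0]],"turn":[0,0],"claw":[0.15,0.15]}';  python3 -m creep '{"slide":[[0,0,0]],"turn":[0],"claw":[0.15]}'; python3 -m creep '{"slide":[[0,0,0]],"turn":[0],"claw":[0.15]}'
```

```text
clock: 20.7
eef_pos: [533.7, -33.0, 327.4]
eef_rot: [3.141, -0.008, -0.012]
wrist_force: [20.7, -1.9, -4.7]
finger_gap: 16.7
finger_force: 25.0
clock: 20.82
eef_pos: [533.7, -33.0, 327.5]
eef_rot: [3.141, -0.008, -0.012]
wrist_force: [19.9, -2.6, -4.3]
finger_gap: 17.7
finger_force: 25.0
clock: 20.95
eef_pos: [533.7, -33.0, 327.5]
eef_rot: [3.141, -0.009, -0.012]
wrist_force: [20.8, -2.1, -3.8]
finger_gap: 17.4
finger_force: 25.0
```

```bash
python3 -m creep '{"slide":[[0,0,0],[0,0,0],[0,0,0],[0,0,0]],"turn":[0,0,0,0],"claw":[0.25,0.35,0.4,0.4]}'; python3 -m creep '{"slide":[[0,0,1],[0,0,3],[0,0,4],[-3,0,2],[-4,0,0],[0,0,0],[0,0,0]],"turn":[0,0,0,0,0,0,0],"claw":[0.4,0.4,0.4,0.4,0.4,0.4,0.4]}'; python3 knob.py; python3 - <<'E'
import cv2
a=cv2.imread("pics/last.png"); cv2.imwrite("pics/w7.png",cv2.resize(a[60:320,130:390],None,fx=2.3,fy=2.3,interpolation=cv2.INTER_CUBIC))
E
```

```text
clock: 21.45
eef_pos: [532.3, -32.7, 326.1]
eef_rot: [-3.142, 0.0, -0.012]
wrist_force: [-0.2, -0.4, -0.5]
finger_gap: 37.9
finger_force: 0.0
clock: 22.32
eef_pos: [462.7, -32.8, 426.8]
eef_rot: [3.141, -0.001, -0.012]
wrist_force: [-0.1, 0.1, 0.4]
finger_gap: 37.7
finger_force: 0.0
yaw -0.01654328449424998 O [467.79261306 -31.70484122  82.17331227]
37 263 [89.84756634  0.93791465] ((87.0986099243164, 0.8228417038917542), 8.722540855407715) 39.718176965670985 [536.30429768 -31.90030991 152.58005417]
20 166 [93.21930313  0.71769599] ((87.00703430175781, 0.8461493253707886), 9.008317947387695) 28.24772040922388 [543.71225115 -32.24312177 143.19958594]
jaw 0.75 [[30.6, -24.0], [103.3, 26.4]]
housing 0.56 [[-15.5, -38.3], [41.9, 39.4]]
```

View pics/w7.png

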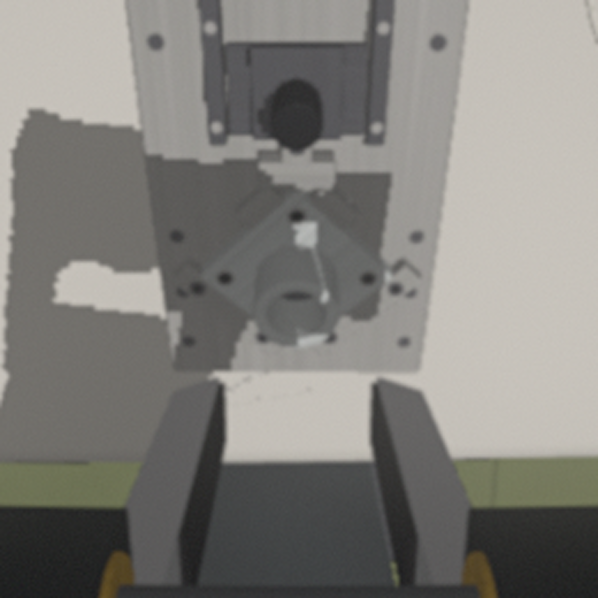

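The jaw nose now embraces the housing's upper corner at about (297,200). The foot still sits in the vee and the gripper is clear.

```bash
python3 -c "from cell import manip; print(manip.sign_off())"
```

```text
the job is handed in; nothing more can be done
None
```

I set the housing flat just above the vee and it slid home against both rails. I then drew the jaw down onto it with an estimated clamping push of 7 to 8 N and handed the job in at about 22 s with the gripper clear; no verdict came back.

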